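# Check weight from behind the reagents

## Task

The balance is due for its check: first clear the sample pot off the balance and the bottle and the jar out of the tray, standing all three on the black mat while the steel weight stays where it is. Then fetch the weight from behind them, set it down gently on the middle of the balance pan, and only after that put the bottle and the jar back in the tray, each on the very spot where it stood; the pot stays on the mat. Keep everything upright, leave the beaker and the stack of dishes alone, and let go of everything at the end.

Things in the scene. Friction and masses are not known exactly. Their poses are not given: they have to be found in the camera images.
- bottle_mid (a point): slim amber bottle with a white cap and a paper band, round, 44 mm in diameter and straight-sided up to 75 mm, then tapering to the cap, 130 mm high over all, about 0.18 kg, standing in the tray on one of the two front discs; this point is on its axis half-way up, 65 mm above its underside, where it is 44 mm wide; z is its upright axis
- jar_mid (a point): wide white jar with a white lid and a paper band, round, 60 mm in diameter and straight-sided up to 80 mm, then slightly narrower to a 53 mm lid, 115 mm high over all, about 0.2 kg, standing in the tray on the other front disc; this point is on its axis half-way up, 57.5 mm above its underside, where it is 60 mm wide; z is its upright axis
- weight_mid (a point): stainless-steel check weight, round, 46 mm in diameter and straight-sided up to 30 mm, with a knob 22 mm wide on top, 46 mm high over all, about 0.45 kg, standing in the tray behind and between bottle and jar, too close to them for most grippers; this point is on its axis half-way up, 23 mm above its underside; z is its upright axis
- pot_mid (a point): small white sample pot, round, 44 mm wide with a grey lid 46 mm wide (lid 40 to 52 mm above the underside), 52 mm high over all, about 0.06 kg, standing near the middle of the balance pan at the start; this point is on its axis half-way up, 26 mm above its underside; z is its upright axis
- tray: fixed white storage tray, 170 mm (its x) by 210 mm (its y), origin at the centre of its underside on the bench; inner floor 6 mm above the bench, lips 5 mm thick and 16 mm high all round; flat grey discs mark three places on the floor, at x -5, y +52 and x -5, y -52 mm (68 mm discs, one under the bottle, one under the jar, either way round) and at x +30, y 0 mm (52 mm disc, under the weight); +x is the tray's rear, away from the robot
- balance: fixed top-loading laboratory balance, white with a grey front panel, 190 mm wide (its y); its origin lies on the bench directly below the centre of the round steel pan; the pan is 120 mm in diameter and its rigid flat top is 78 mm above the bench; the housing reaches from x -143 to +93 mm and is at most 64 mm high; a brighter 60 mm circle marks the pan's middle; -x is the front with the display
- mat: fixed flat black rubber mat, the side area, 180 mm (its x) by 250 mm (its y), 4 mm thick, empty at the start; origin at the centre of its underside on the bench
- beaker: bystander: open white plastic beaker, 90 mm wide, 110 mm high, beyond the work; origin at the centre of its underside; leave alone
- dishes: bystander: stack of aluminium dishes, 57 mm wide, 87 mm high, beyond the work; origin at the centre of its underside; leave alone

How it is judged:
By the outcome, as a careful person would: the job done as asked, in the order asked, and still so for the second after the job is handed in, with the robot touching nothing.
It also fails if it takes over 141 s, if anything falls off the work surface, if the arm or the gripper's body presses on something with over 40 N, if the wrist force passes 120 N, or if a joint passes its speed limit or range.

## Robot

A 6-joint arm with a two-finger parallel gripper is mounted at the origin on the work surface. World frame = base frame: x ahead of the robot, y to its left, z up, the work surface at z = 0. Lengths are in m, angles in rad, forces in N, time in s.
With the tool pointing down it reaches from about 0.225 to 0.875 m from the base axis. Payload 3.4 kg.
Tool frame: the origin (TCP) lies at the very end of the fingers, on their centre line; the grasp point (between the pads) lies 19 mm behind it; z points along the fingers, y is the direction in which the jaws open and shut (so a half turn about z gives the same grasp; the last joint's range is limited). The gripper opens to 85 mm and grips with 20 to 120 N. Pads are 22 mm wide; open, the fingers measure 114 mm over their backs; the gripper's body (76 mm by 85 mm) begins 54 mm behind the grasp point. The pads swing forward as they close: fully open they stand 13 mm farther back than shut.
Start: joints at [-1.375, 0.276, 1.505, -0, 1.361, -0.121], TCP at [0.179, -0.546, 0.231] pointing down, gripper open.
Joint ranges: [-2.89, 2.89], [-0.75, 2.08], [0.22, 2.7], [-1.18, 4.32], [0.11, 2.71], [-2.7, 2.7]. Speed limits (rad/s): [2.57, 2.57, 3.14, 3.14, 3.14, 3.14].

## Interface

Orientations are given as a unit quaternion [w, x, y, z].
In Python, from workcell import ctrl gives the robot as it stands. The module is installed in compiled form; this text tells all that it offers.
- The arm moves only by the tool apply_moves, never from a script. Its argument "moves" is a list of rows, each a list of 4 numbers: the shift along the tool's x, y, z in m, then the turn about the tool's z in degrees. A call has 1 to 12 rows; each row is the pose to reach, as a shift and turn from the pose measured when the call began, along the tool's axes at that moment; what a row does not reach only later rows make up. A row lasts 1/8 s, in which the tool goes at most 62.5 mm and 10.7 degrees, less where a joint would pass 70% of its speed; a pose out of reach is approached as far as the arm can. A call with a gripper value outside its range is refused whole. "fingers" is the closure in counts, from 0 (fully open) to 255 (shut), set as the call begins (left out, the last holds). The fingers move at their own pace and stop on an object; the grip force is fixed at half the most. Time passes only in rows, so rows that repeat a pose let the fingers close. It gives the time, the measured TCP pose, the force and the opening at its end, in the units of the state.
- ctrl.get_state(): the state, without advancing time (a new reading comes with each control period).
- ctrl.capture(name): name is "scene" or "top"; returns (picture, depth): 420x560x3 uint8, red, green, blue; 420x560 float32, m along the optical axis (not along the pixel's ray), 0 where there is no reading.
- ctrl.get_calibration(name): a dict with "fx", "fy", "cx", "cy" (pixels), "pose" (4x4, takes a point from camera to world coordinates). Camera axes: x right, y up, looking along -z (the intrinsics and any distortion apply to the point x, -y, -z); pixel columns grow to the right and rows downward; lengths in m; the calibration is good to about 2 mm. A picture is of the moment at which its call begins. get_calibration takes no time and is no camera call.
- ctrl.job_done(): hands the job in, once; it reports no verdict.
The state is a dict: "t": time; "joints": joint angles; "joint_velocities": joint speeds; "tau": joint torques, N m; "tcp_pos": TCP position; "ee_rot": TCP orientation; "contact_force": force on the tool from outside, world axes, zero at the start; "torque": the same for the moment, N m; "width": finger opening in m.
Only numpy, scipy, OpenCV 4.12 (cv2) and the standard library are available. Lean on these libraries where they do the work, as an engineer would, in place of code of your own. Each camera call takes 0.05 s, during which the arm holds its last target.

## Working session

There is one attempt and no reset: what is moved stays moved. The work goes in short steps, Python scripts to look and compute and a tool call to move; the robot and the scene stay as the last step left them, time stands still between calls to the robot, and variables do not carry over. Pictures are saved under pics/ and viewed, and the job is handed in when it is done.

Besides the shell and the picture viewer there is one more tool, called after "Call:" as name(argument=value, ...), one argument or row to a line, values as JSON. apply_moves: Moves the arm, as the interface text tells. Its arguments: {"type":"object","properties":{"moves":{"type":"array"},"fingers":{"type":"number"}},"required":["moves"]}

```bash
mkdir -p pics; cat > h.py <<'E'
import numpy as np, cv2
from workcell import ctrl
def snap(n,tag):
    p,d=ctrl.capture(n); cv2.imwrite(f'pics/{tag}.png',cv2.cvtColor(p,cv2.COLOR_RGB2BGR)); np.savez(f'pics/{tag}.npz',p=p,d=d); return p,d
def ray(n,u,v):
    c=ctrl.get_calibration(n);T=np.array(c['pose']);d=np.array([(u-c['cx'])/c['fx'],-(v-c['cy'])/c['fy'],-1.]);return T[:3,3],T[:3,:3]@d
def onz(n,u,v,z):
    o,d=ray(n,u,v);return o+d*(z-o[2])/d[2]
def cloud(n,d):
    c=ctrl.get_calibration(n);T=np.array(c['pose']);v,u=np.mgrid[:d.shape[0],:d.shape[1]]
    P=np.stack([(u-c['cx'])/c['fx']*d,-(v-c['cy'])/c['fy']*d,-d],-1);return P@T[:3,:3].T+T[:3,3]
def pix(n,P):
    c=ctrl.get_calibration(n);T=np.array(c['pose']);q=T[:3,:3].T@(np.array(P)-T[:3,3]);return c['cx']+c['fx']*q[0]/-q[2],c['cy']-c['fy']*q[1]/-q[2]
E
python3 - <<'E'
from h import *
for n in('scene','top'):
    snap(n,n+'0');print(ctrl.get_calibration(n))
print(ctrl.get_state())
E
```

```text
{'fx': 435.4514682747584, 'fy': 435.4514682747584, 'cx': 270.4054058593499, 'cy': 214.19611571356765, 'pose': array([[ 0.46087066, -0.56056688,  0.68801381,  1.35313393],
       [ 0.8874438 ,  0.29674449, -0.35268431, -0.37781125],
       [-0.00646116,  0.77311544,  0.63423243,  0.77208615],
       [ 0.        ,  0.        ,  0.        ,  1.        ]])}
{'fx': 517.107866352648, 'fy': 517.107866352648, 'cx': 275.927988593827, 'cy': 206.52342655767737, 'pose': array([[-0.02111099,  0.99412016, -0.10620464,  0.48922704],
       [-0.99977419, -0.02073362,  0.00465616, -0.01937549],
       [ 0.00242677,  0.10627895,  0.99433339,  1.2488353 ],
       [ 0.        ,  0.        ,  0.        ,  1.        ]])}
{'t': 0.1, 'joints': array([-1.37502042e+00,  2.76566688e-01,  1.50601937e+00,  2.39711066e-05,
        1.36071001e+00, -1.20966626e-01]), 'joint_velocities': array([ 0.00195703, -0.00246261, -0.00576254,  0.000677  ,  0.00209259,
       -0.00015562]), 'tau': array([ 1.07585896e-03, -4.17698300e+01, -2.46404600e+01, -2.60207808e-04,
        5.81923669e-03,  1.36100965e-06]), 'tcp_pos': array([ 0.17902485, -0.54591923,  0.23050118]), 'ee_rot': array([-8.51551860e-04,  9.87485498e-01,  1.57707531e-01, -2.01387590e-05]), 'contact_force': array([-0.39119202,  0.61788827,  0.64071761]), 'torque': array([ 0.04765146, -0.03728582, -0.04006953]), 'width': 0.08547417437158783}
```

View pics/scene0.png

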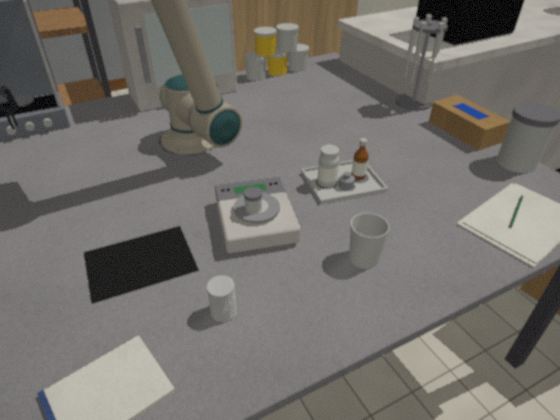

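View pics/top0.png

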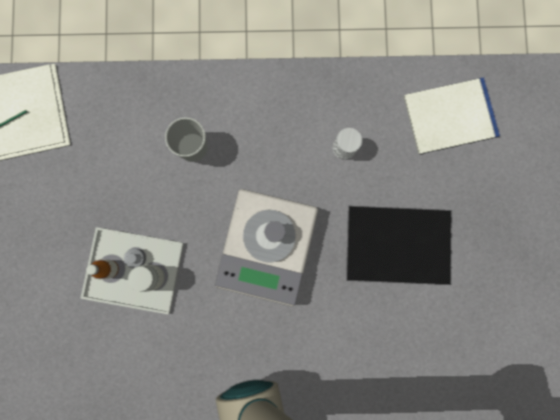

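The top view (up is +x, left is +y) shows the tray at about (133,270) with the bottle at (100,269), the jar at (140,279) and the weight at (136,257). The balance pan is at (270,235) with the pot on it, and the mat is at (400,245). The beaker is at (186,137) and the dishes at (347,143). Next I'll measure.

```bash
python3 - <<'E'
from h import *
p,d=[np.load('pics/top0.npz')[k] for k in 'pd']
b=cv2.cvtColor(p,cv2.COLOR_RGB2BGR)
a=cv2.resize(b[215:325,70:200],None,fx=6,fy=6*0.9,interpolation=cv2.INTER_CUBIC)[:600];cv2.imwrite('pics/cropA.png',a)
a=cv2.resize(b[180:310,205:335],None,fx=4.5,fy=4.5,interpolation=cv2.INTER_CUBIC);cv2.imwrite('pics/cropB.png',a)
X=cloud('top',d)
hsv=cv2.cvtColor(b,cv2.COLOR_BGR2HSV)
print('bench z',np.median(X[300:340,400:500,2]))
# mat
m=(b.max(2)<40).astype(np.uint8);m[:,:335]=0;m[:195]=0;m[295:]=0
c=max(cv2.findContours(m,0,2)[0],key=cv2.contourArea);r=cv2.minAreaRect(c);print('mat',r)
bx=np.array([onz('top',u,v,.004) for u,v in cv2.boxPoints(r)]);print(bx.round(4),bx.mean(0))
for nm,sl,zr in [('tray',(slice(215,325),slice(70,200)),None),('bal',(slice(180,310),slice(205,335)),None)]:
    Z=X[sl][...,2]; print(nm,np.histogram(Z,bins=np.arange(-.01,.16,.01)))
E
```

```text
bench z 0.0004982198664846837
mat ((399.407958984375, 244.98178100585938), (102.09198760986328, 71.83406066894531), 2.4540317058563232)
[[ 0.4455 -0.1908  0.004 ]
 [ 0.6175 -0.2044  0.004 ]
 [ 0.6017 -0.4509  0.004 ]
 [ 0.43   -0.4337  0.004 ]] [ 0.52370112 -0.31997144  0.004     ]
tray (array([2449, 8853, 1242,  143,  230,  109,  115,   52,   63,   93,  210,
         82,   98,  409,   78,   10]), array([-0.01,  0.  ,  0.01,  0.02,  0.03,  0.04,  0.05,  0.06,  0.07,
        0.08,  0.09,  0.1 ,  0.11,  0.12,  0.13,  0.14,  0.15]))
bal (array([3128, 5305,    1,    0,    0,    1,  721, 5445, 1311,  570,    0,
          0,    0,  122,  223,    0]), array([-0.01,  0.  ,  0.01,  0.02,  0.03,  0.04,  0.05,  0.06,  0.07,
        0.08,  0.09,  0.1 ,  0.11,  0.12,  0.13,  0.14,  0.15]))
```

View pics/cropA.png

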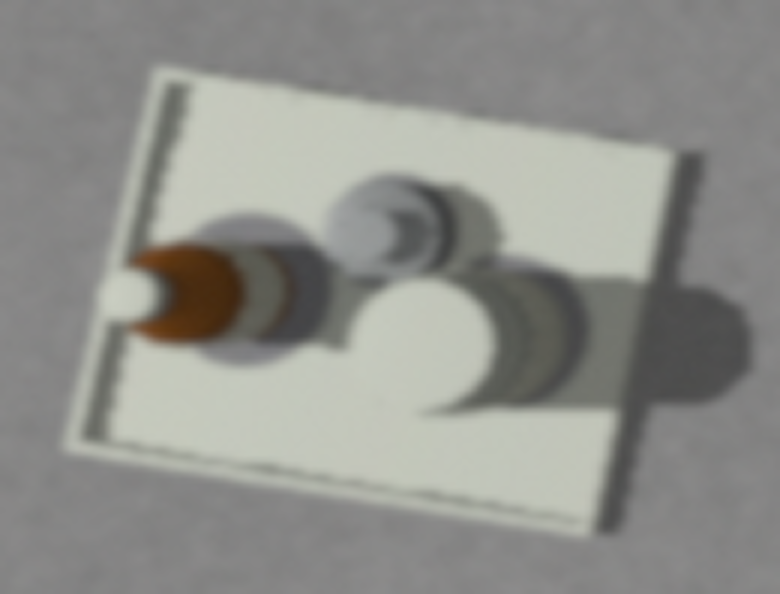

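View pics/cropB.png

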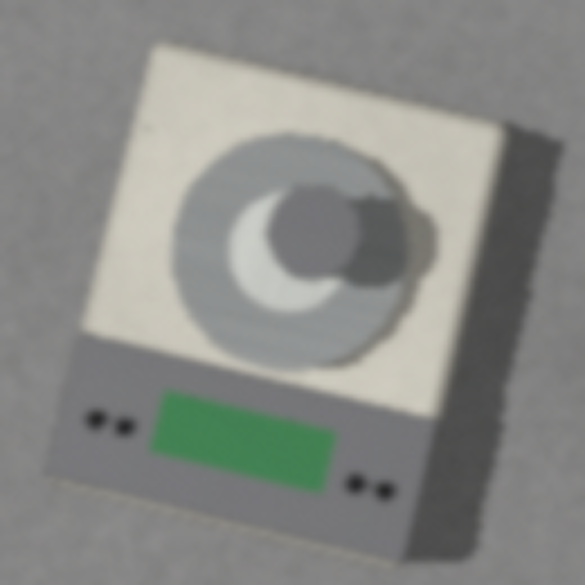

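The bottle stands on the left (+y) disc and the jar on the right one. I'll fit the circles and corners now.

```bash
python3 - <<'E'
from h import *
p,d=[np.load('pics/top0.npz')[k] for k in 'pd']
b=cv2.cvtColor(p,cv2.COLOR_RGB2BGR);X=cloud('top',d)
hsv=cv2.cvtColor(b,cv2.COLOR_BGR2HSV)
s,v=hsv[...,1].astype(int),hsv[...,2].astype(int)
# tray quad
# warm-white: detect tray outline using value
m=np.zeros(v.shape,np.uint8);m[215:325,70:200]=(v[215:325,70:200]>165)
cs=cv2.findContours(m,0,2)[0];c=max(cs,key=cv2.contourArea);r=cv2.minAreaRect(cv2.convexHull(c));print('tray',r,cv2.boxPoints(r))
P=np.array([onz('top',*q,.016)for q in cv2.boxPoints(r)]);print(P.round(4),P.mean(0))
# pan circle
g=cv2.cvtColor(b,cv2.COLOR_BGR2GRAY)
# housing white
m=np.zeros(v.shape,np.uint8);m[180:310,205:335]=(v[180:310,205:335]>165)&(s[180:310,205:335]>10)
print('green',cv2.minAreaRect(np.argwhere((hsv[...,0]>55)&(hsv[...,0]<80)&(s>90))[:,::-1].astype(np.float32)))
for cc in [(100+0,269)]:pass
def show(name,u,v_,z):print(name,(round(u,1),round(v_,1)),onz('top',u,v_,z).round(4))
# depth-based centroids of tops
def topc(name,box,zlo,zhi,z):
    u0,u1,v0,v1=box;Z=X[v0:v1,u0:u1,2];mm=((Z>zlo)&(Z<zhi)).astype(np.uint8)
    n,l,st,ce=cv2.connectedComponentsWithStats(mm);i=1+np.argmax(st[1:,4]);print(name,st[i],np.median(Z[l==i]))
    cnt=max(cv2.findContours((l==i).astype(np.uint8),0,1)[0],key=cv2.contourArea);(cu,cv_),rr=cv2.minEnclosingCircle(cnt)
    show(name+' cen',ce[i][0]+u0,ce[i][1]+v0,z);show(name+' mec r=%.1f'%rr,cu+u0,cv_+v0,z)
topc('jar',(115,175,250,310),.117,.15,.121)
topc('bottle',(75,130,245,300),.128,.15,.136)
topc('knob',(115,160,235,280),.045,.07,.052)
topc('weight all',(118,150,240,268),.03,.07,.045)
topc('pot',(240,310,200,260),.122,.15,.130)
topc('pan',(235,310,200,275),.071,.15,.078)
E
```

```text
tray ((130.86402893066406, 270.23809814453125), (89.4683609008789, 72.98258209228516), 10.437475204467773) [[ 80.25921 298.02142]
 [ 93.48091 226.24646]
 [181.46884 242.45477]
 [168.24715 314.22974]]
[[0.4142 0.4393 0.016 ]
 [0.5827 0.4111 0.016 ]
 [0.5396 0.2013 0.016 ]
 [0.3723 0.2326 0.016 ]] [0.47720254 0.32108297 0.016     ]
green ((140.74813842773438, 201.45904541015625), (319.45513916015625, 23.927392959594727), 32.79576873779297)
jar [ 13  17  25  24 474] 0.12195079241421636
jar cen (np.float64(139.6), np.float64(278.4)) [0.4598 0.273  0.121 ]
jar mec r=12.6 (139.9, 278.6) [0.4594 0.2725 0.121 ]
bottle [11 20 11 10 89] 0.1367933246388957
bottle cen (np.float64(91.0), np.float64(269.2)) [0.4817 0.373  0.136 ]
bottle mec r=5.4 (91.0, 269.0) [0.4822 0.373  0.136 ]
knob [12 19  9  9 72] 0.05258354177811264
knob cen (np.float64(131.0), np.float64(257.9)) [0.5052 0.3109 0.052 ]
knob mec r=4.8 (131.0, 257.6) [0.5057 0.311  0.052 ]
weight all [  5   9  21  19 308] 0.03916217505485753
weight all cen (np.float64(132.8), np.float64(257.9)) [0.5051 0.3087 0.045 ]
weight all mec r=10.1 (133.1, 257.9) [0.5051 0.3082 0.045 ]
pot [ 24  21  21  21 344] 0.13081684724557618
pot cen (np.float64(273.8), np.float64(231.2)) [ 0.5551 -0.0188  0.13  ]
pot mec r=10.5 (273.7, 231.2) [ 0.5551 -0.0186  0.13  ]
pan [   7   10   53   53 2177] 0.07941383208803532
pan cen (np.float64(268.4), np.float64(235.5)) [ 0.5487 -0.0064  0.078 ]
pan mec r=26.4 (268.4, 235.6) [ 0.5485 -0.0064  0.078 ]
```

```bash
python3 - <<'E'
from h import *
b=cv2.imread('pics/scene0.png')
cv2.imwrite('pics/cropS.png',cv2.resize(b[130:210,290:400],None,fx=7,fy=7,interpolation=cv2.INTER_CUBIC))
cv2.imwrite('pics/cropT.png',cv2.resize(b[170:260,205:310],None,fx=6,fy=6,interpolation=cv2.INTER_CUBIC))
E
```

```text
(no output)
```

View pics/cropS.png

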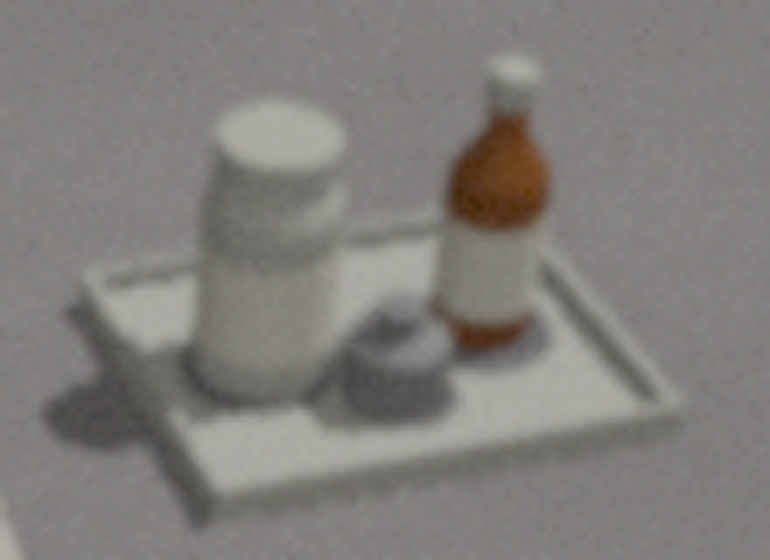

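View pics/cropT.png

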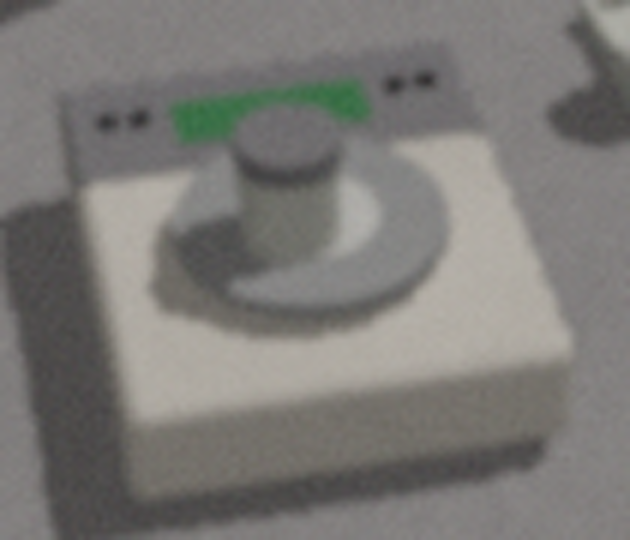

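```bash
python3 - <<'E'
from h import *
def tri(a,b):
    o1,d1=ray('top',*a);o2,d2=ray('scene',*b)
    A=np.stack([d1,-d2],1);t=np.linalg.lstsq(A,o2-o1,rcond=None)[0];q,r=o1+d1*t[0],o2+d2*t[1];return ((q+r)/2).round(4),(q-r).round(4)
S=lambda x,y:((x+.5)/7-.5+290,(y+.5)/7-.5+130)
T=lambda x,y:((x+.5)/6-.5+205,(y+.5)/6-.5+170)
for n,q,z,t in [('knob',S(403,318),.052,(131,257.8)),('jar',S(281,137),.121,(139.7,278.5)),('cap',S(515,72),.136,(91,269.1)),('pot',T(288,140),.13,(273.8,231.2)),('pan',T(308,222),.078,(268.4,235.5))]:
    print(n,onz('scene',*q,z).round(4),tri(t,q))
for n,q in [('front-left',S(90,277)),('right rear... ',S(205,498)),('c',S(685,402))]: print(n,onz('scene',*q,.016).round(4))
E
```

```text
knob [0.5166 0.3041 0.052 ] (array([0.5054, 0.3135, 0.0423]), array([0.0002, 0.0004, 0.0001]))
jar [0.4648 0.2711 0.121 ] (array([0.4596, 0.2742, 0.1173]), array([-0.0005, -0.0009, -0.0002]))
cap [0.4873 0.3703 0.136 ] (array([0.4821, 0.3745, 0.1322]), array([-0.0002, -0.0004, -0.0001]))
pot [ 0.5623 -0.0215  0.13  ] (array([ 0.5555, -0.0187,  0.1245]), array([-0.0002, -0.0004, -0.    ]))
pan [ 0.5554 -0.0105  0.078 ] (array([ 0.5488, -0.0069,  0.0721]), array([0.0004, 0.001 , 0.    ]))
front-left [0.3825 0.2337 0.016 ]
right rear...  [0.5437 0.1922 0.016 ]
c [0.5823 0.4066 0.016 ]
```

Call:
apply_moves(
  moves=[
    [0.521,-0.384,-0.02,-71.9],
    [0.521,-0.384,-0.02,-71.9],
    [0.521,-0.384,-0.02,-71.9],
    [0.521,-0.384,-0.02,-71.9],
    [0.521,-0.384,-0.02,-71.9],
    [0.521,-0.384,-0.02,-71.9],
    [0.521,-0.384,-0.02,-71.9],
    [0.521,-0.384,-0.02,-71.9],
    [0.521,-0.384,-0.02,-71.9],
    [0.521,-0.384,-0.02,-71.9],
    [0.521,-0.384,-0.02,-71.9],
    [0.521,-0.384,-0.02,-71.9],
  ],
  fingers=0,
)

```text
t: 1.6
tcp_pos: [0.5549, -0.0172, 0.2505]
ee_rot: [-0.001, 0.706, 0.709, 0.0]
contact_force: [-0.8, -0.5, -0.8]
width: 0.0854
```

```bash
cat >> h.py <<'E'
from scipy.spatial.transform import Rotation as R
def goto(x,y,z,psi=None):
    s=ctrl.get_state();q=s['ee_rot'];M=R.from_quat([q[1],q[2],q[3],q[0]]).as_matrix()
    yaw=np.degrees(np.arctan2(M[1,0],M[0,0]));d=M.T@(np.array([x,y,z])-s['tcp_pos'])
    print('t %.2f'%s['t'],'tcp',s['tcp_pos'].round(4),'yaw %.2f'%yaw,'w %.4f'%s['width'],'F',s['contact_force'].round(1))
    print('row',d.round(4),'turn',None if psi is None else round(yaw-psi,2))
E
python3 -c "
from h import *
goto(.555,-.0187,.105,90)"
```

```text
t 1.60 tcp [ 0.5549 -0.0172  0.2505] yaw 90.23 w 0.0854 F [-0.8 -0.5 -0.8]
row [-0.0017  0.0003  0.1455] turn 0.23
```

Now descend onto the pot, then close.

Call:
apply_moves(
  moves=[
    [-0.002,0,0.05,0.2],
    [-0.002,0,0.1,0.2],
    [-0.002,0,0.13,0.2],
    [-0.002,0,0.145,0.2],
    [-0.002,0,0.145,0.2],
    [-0.002,0,0.145,0.2],
  ],
)

```text
t: 2.35
tcp_pos: [0.5557, -0.0195, 0.1069]
ee_rot: [-0.0, 0.707, 0.707, 0.001]
contact_force: [0.0, -0.2, 0.3]
width: 0.0853
```

Call:
apply_moves(
  moves=[
    [0,0,0,0],
    [0,0,0,0],
    [0,0,0,0],
    [0,0,0,0],
    [0,0,0,0],
    [0,0,0,0],
  ],
  fingers=255,
)

```text
t: 3.1
tcp_pos: [0.5564, -0.0195, 0.1082]
ee_rot: [0.001, 0.707, 0.707, 0.001]
contact_force: [-0.7, 0.4, 5.1]
width: 0.0439
```

```bash
python3 -c "
from h import *
goto(.52,-.405,.25,90)"
```

```text
t 3.10 tcp [ 0.5564 -0.0195  0.1082] yaw 90.02 w 0.0439 F [-0.7  0.4  5.1]
row [-0.3853 -0.0361 -0.1423] turn 0.02
```

Call:
apply_moves(
  moves=[
    [0,0,-0.02,0],
    [0,0,-0.05,0],
    [0,0,-0.09,0],
    [-0.04,0,-0.1,0],
    [-0.09,-0.01,-0.1,0],
    [-0.14,-0.015,-0.1,0],
    [-0.19,-0.02,-0.1,0],
    [-0.24,-0.025,-0.1,0],
    [-0.29,-0.03,-0.1,0],
    [-0.34,-0.036,-0.1,0],
    [-0.385,-0.036,-0.1,0],
    [-0.385,-0.036,-0.1,0],
  ],
)

```text
t: 4.6
tcp_pos: [0.5197, -0.4082, 0.2069]
ee_rot: [0.001, 0.708, 0.706, 0.001]
contact_force: [0.0, 1.1, -1.6]
width: 0.0438
```

```bash
python3 - <<'E'
from h import *
goto(.52,-.405,.033,90)
p,d=snap('scene','s1');cv2.imwrite('pics/s1c.png',cv2.resize(cv2.cvtColor(p,cv2.COLOR_RGB2BGR)[130:330,60:310],None,fx=3,fy=3))
E
```

```text
t 4.60 tcp [ 0.5197 -0.4082  0.2069] yaw 89.81 w 0.0438 F [ 0.   1.1 -1.6]
row [ 0.0032 -0.0002  0.1739] turn -0.19
```

View pics/s1c.png

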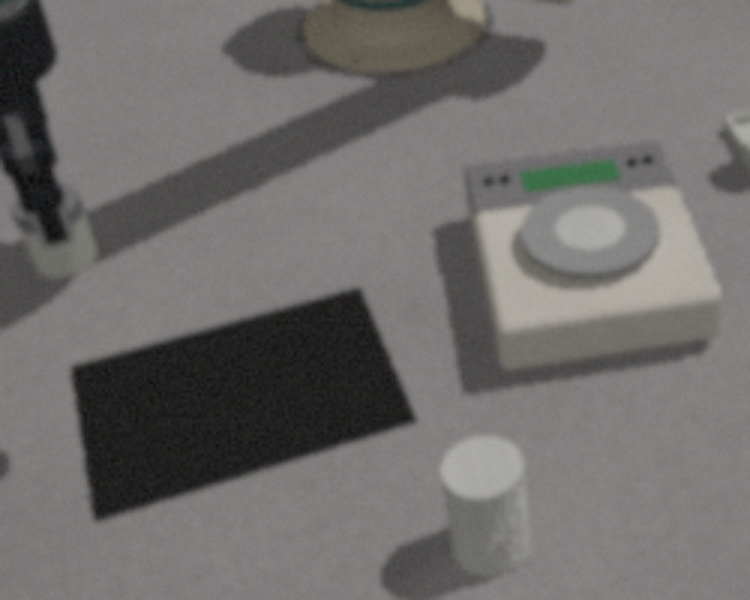

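Pot is held upright at crop (55,230), and the pan is clear. Lowering it to the mat now.

Call:
apply_moves(
  moves=[
    [0.003,0,0.05,-0.2],
    [0.003,0,0.1,-0.2],
    [0.003,0,0.14,-0.2],
    [0.003,0,0.16,-0.2],
    [0.003,0,0.167,-0.2],
    [0.003,0,0.171,-0.2],
    [0.003,0,0.172,-0.2],
    [0.003,0,0.173,-0.2],
    [0.003,0,0.173,-0.2],
  ],
)

```text
t: 5.78
tcp_pos: [0.5204, -0.4027, 0.0346]
ee_rot: [0.001, 0.707, 0.708, 0.002]
contact_force: [0.6, -0.1, -0.2]
width: 0.044
```

```bash
python3 - <<'E'
from h import *
goto(.52,-.405,.033,90)
p,d=snap('scene','s2');cv2.imwrite('pics/s2c.png',cv2.resize(cv2.cvtColor(p,cv2.COLOR_RGB2BGR)[200:320,60:210],None,fx=5,fy=5))
E
```

```text
t 5.78 tcp [ 0.5204 -0.4027  0.0346] yaw 90.09 w 0.0440 F [ 0.6 -0.1 -0.2]
row [-0.0023 -0.0004  0.0016] turn 0.09
```

View pics/s2c.png

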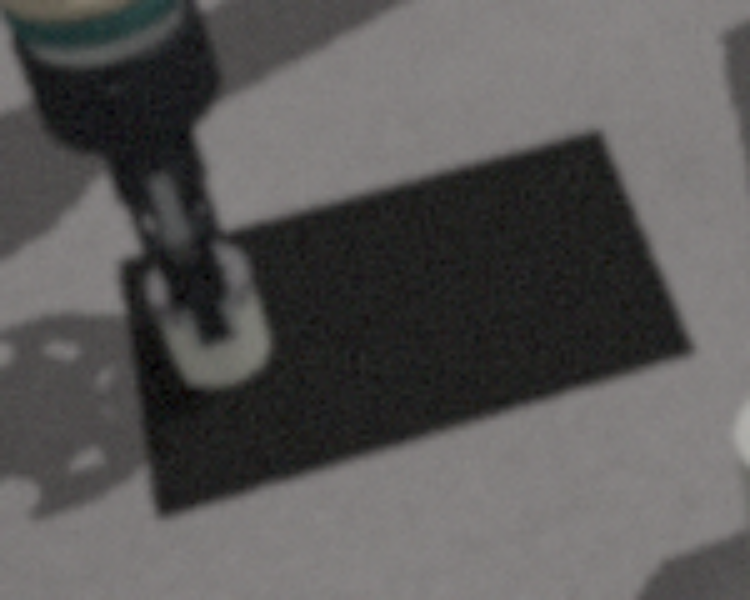

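Call:
apply_moves(
  moves=[
    [0,0,0.001,0],
    [0,0,0.001,0],
    [0,0,0.002,0],
    [0,0,0.002,0],
  ],
)

```text
t: 6.32
tcp_pos: [0.5203, -0.4028, 0.0342]
ee_rot: [0.001, 0.707, 0.708, 0.002]
contact_force: [-2.4, 2.4, 9.4]
width: 0.0438
```

Call:
apply_moves(
  moves=[
    [0,0,0.001,0],
    [0,0,0.001,0],
    [0,0,0.001,0],
    [0,0,0.001,0],
  ],
)

```text
t: 6.82
tcp_pos: [0.5203, -0.4028, 0.0342]
ee_rot: [0.001, 0.707, 0.708, 0.002]
contact_force: [-2.3, 2.1, 6.3]
width: 0.0441
```

Call:
apply_moves(
  moves=[
    [0,0,0.001,0],
    [0,0,0.001,0],
    [0,0,0.001,0],
    [0,0,0.001,0],
  ],
)

```text
t: 7.32
tcp_pos: [0.5203, -0.4028, 0.0342]
ee_rot: [0.001, 0.707, 0.708, 0.002]
contact_force: [-1.5, 1.4, 6.9]
width: 0.0438
```

Call:
apply_moves(
  moves=[
    [0,0,0,0],
    [0,0,0,0],
    [0,0,0,0],
    [0,0,0,0],
    [0,0,0,0],
    [0,0,-0.003,0],
    [0,0,-0.003,0],
  ],
  fingers=0,
)

```text
t: 8.2
tcp_pos: [0.5206, -0.4031, 0.0376]
ee_rot: [0.002, 0.707, 0.708, 0.002]
contact_force: [-0.4, -0.3, -0.3]
width: 0.0853
```

Call:
apply_moves(
  moves=[
    [0,0,0,90],
    [0,0,0,90],
    [0,0,0,90],
    [0,0,0,90],
    [0,0,0,90],
    [0,0,0,90],
    [0,0,0,90],
    [0,0,0,90],
    [0,0,0,90],
    [0,0,0,90],
    [0,0,0,90],
  ],
)

```text
t: 9.57
tcp_pos: [0.5206, -0.403, 0.0376]
ee_rot: [0.0, 1.0, 0.001, 0.002]
contact_force: [-0.5, -0.1, -0.3]
width: 0.0854
```

Call:
apply_moves(
  moves=[
    [0,0,0,0],
    [0,0,0,0],
    [0,0,0,0],
    [0,0,0,0],
    [0,0,0,0],
    [0,0,0,0],
  ],
  fingers=255,
)

```text
t: 10.32
tcp_pos: [0.5209, -0.4034, 0.0381]
ee_rot: [0.001, 1.0, 0.001, 0.003]
contact_force: [0.6, -0.7, 3.5]
width: 0.0437
```

Call:
apply_moves(
  moves=[
    [0,0,0,0],
    [0,0,0,0],
    [0,0,0,0],
    [0,0,0,0],
    [0,0,0,0],
  ],
  fingers=0,
)

```text
t: 10.95
tcp_pos: [0.5209, -0.4034, 0.038]
ee_rot: [0.001, 1.0, 0.001, 0.003]
contact_force: [0.3, 0.2, 0.8]
width: 0.0855
```

```bash
python3 -c "
from h import *
goto(.40,.03,.25,90)"
```

```text
t 10.95 tcp [ 0.5209 -0.4034  0.038 ] yaw 0.15 w 0.0855 F [0.3 0.2 0.8]
row [-0.1185 -0.4334 -0.2132] turn -89.85
```

Call:
apply_moves(
  moves=[
    [0,0,-0.06,0],
    [0,0,-0.12,0],
    [0,0,-0.18,0],
    [-0.02,-0.06,-0.21,-10],
    [-0.04,-0.12,-0.213,-20],
    [-0.06,-0.18,-0.213,-30],
    [-0.08,-0.24,-0.213,-40],
    [-0.1,-0.3,-0.213,-50],
    [-0.118,-0.36,-0.213,-60],
    [-0.118,-0.43,-0.213,-70],
    [-0.118,-0.433,-0.213,-80],
    [-0.118,-0.433,-0.213,-90],
  ],
)

```text
t: 12.45
tcp_pos: [0.4, 0.0315, 0.2501]
ee_rot: [0.003, 0.703, 0.711, 0.002]
contact_force: [0.2, -0.3, -0.7]
width: 0.0854
```

```bash
python3 - <<'E'
from h import *
p,d=snap('top','top1')
b=cv2.cvtColor(p,cv2.COLOR_RGB2BGR);X=cloud('top',d)
a=X[220:280,360:440,2];m=((a>.045)&(a<.08)).astype(np.uint8)
n,l,st,ce=cv2.connectedComponentsWithStats(m);i=1+np.argmax(st[1:,4]);print(st[i],onz('top',ce[i][0]+360,ce[i][1]+220,.056))
g=cv2.cvtColor(b,cv2.COLOR_BGR2GRAY)
w=(g[205:265,240:300]>195).astype(np.uint8)
for t in (180,190,200,210):
  w=(g[205:265,240:300]>t).astype(np.uint8);n,l,st,ce=cv2.connectedComponentsWithStats(w)
  for j in range(1,n):
    if st[j,4]>100:print(t,st[j],onz('top',ce[j][0]+240,ce[j][1]+205,.078))
goto(.4598,.2728,.20,90)
E
```

```text
[ 70  16  10  19 153] [ 0.51996402 -0.38995385  0.056     ]
180 [   0    0   60   60 1057] [ 0.56472396 -0.00679341  0.078     ]
180 [ 16  18  26  26 540] [ 0.54889911 -0.00698319  0.078     ]
190 [  0   0  60  56 749] [0.58639595 0.0062475  0.078     ]
190 [ 17  18  25  25 494] [ 0.54905149 -0.00702082  0.078     ]
190 [ 29  38  31  22 195] [ 0.49519192 -0.05680422  0.078     ]
200 [  0   0  32  54 411] [0.58183011 0.04041593 0.078     ]
200 [ 17  19  20  23 304] [ 0.55127933 -0.00098664  0.078     ]
200 [ 33  42  27  18 164] [ 0.49363175 -0.0580832   0.078     ]
t 12.50 tcp [0.4002 0.0307 0.25  ] yaw 90.83 w 0.0853 F [ 0.4 -0.4  0.3]
row [0.2413 0.0628 0.0501] turn 0.83
```

View pics/top1.png

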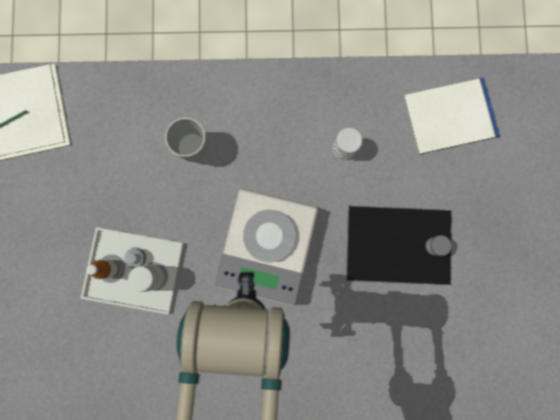

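The pot stands at pixel (438,245), my crop cut it off. I'll redo it with a wider one.

```bash
python3 - <<'E'
from h import *
d=np.load('pics/top1.npz')['d'];X=cloud('top',d)
a=X[220:280,400:470,2];m=((a>.045)&(a<.08)).astype(np.uint8)
n,l,st,ce=cv2.connectedComponentsWithStats(m);i=1+np.argmax(st[1:,4]);print(st[i],onz('top',ce[i][0]+400,ce[i][1]+220,.056), np.median(a[l==i]))
E
```

```text
[ 30  16  21  20 327] [ 0.5193121  -0.40095279  0.056     ] 0.05609859275421103
```

Call:
apply_moves(
  moves=[
    [0.06,0.02,0,0.8],
    [0.12,0.04,0,0.8],
    [0.18,0.06,0,0.8],
    [0.22,0.0645,0,0.8],
    [0.239,0.0645,0.03,0.8],
    [0.2395,0.0645,0.05,0.8],
    [0.2395,0.0645,0.05,0.8],
    [0.2395,0.0645,0.05,0.8],
  ],
)

```text
t: 13.5
tcp_pos: [0.4622, 0.2709, 0.2009]
ee_rot: [0.003, 0.708, 0.707, 0.002]
contact_force: [0.2, 0.2, -0.1]
width: 0.0855
```

```bash
python3 -c "
from h import *
goto(.4615,.271,.056,90)"
```

```text
t 13.50 tcp [0.4622 0.2709 0.2009] yaw 89.93 w 0.0855 F [ 0.2  0.2 -0.1]
row [ 0.0002 -0.0017  0.1449] turn -0.07
```

Call:
apply_moves(
  moves=[
    [0,-0.001,0.04,0],
    [0,-0.001,0.08,0],
    [0,-0.001,0.11,0],
    [0,-0.001,0.13,0],
    [0,-0.001,0.14,0],
    [0,-0.001,0.145,0],
    [0,-0.001,0.145,0],
    [0,-0.001,0.145,0],
  ],
)

```text
t: 14.5
tcp_pos: [0.4628, 0.271, 0.0567]
ee_rot: [0.003, 0.708, 0.707, 0.003]
contact_force: [0.7, -0.4, -1.0]
width: 0.0858
```

Call:
apply_moves(
  moves=[
    [0,0,0,0],
    [0,0,0,0],
    [0,0,0,0],
    [0,0,0,0],
    [0,0,0,0],
    [0,0,0,0],
  ],
  fingers=255,
)

```text
t: 15.25
tcp_pos: [0.4612, 0.2712, 0.0584]
ee_rot: [0.002, 0.708, 0.707, 0.003]
contact_force: [-6.4, -0.4, 12.5]
width: 0.0585
```

```bash
python3 - <<'E'
from h import *
goto(.52,-.24,.20,90)
p,d=snap('scene','s3');cv2.imwrite('pics/s3c.png',cv2.resize(cv2.cvtColor(p,cv2.COLOR_RGB2BGR)[80:210,270:410],None,fx=4.5,fy=4.5))
E
```

```text
t 15.25 tcp [0.4612 0.2712 0.0584] yaw 89.91 w 0.0585 F [-6.4 -0.4 12.5]
row [-0.5111  0.0606 -0.1414] turn -0.09
```

View pics/s3c.png

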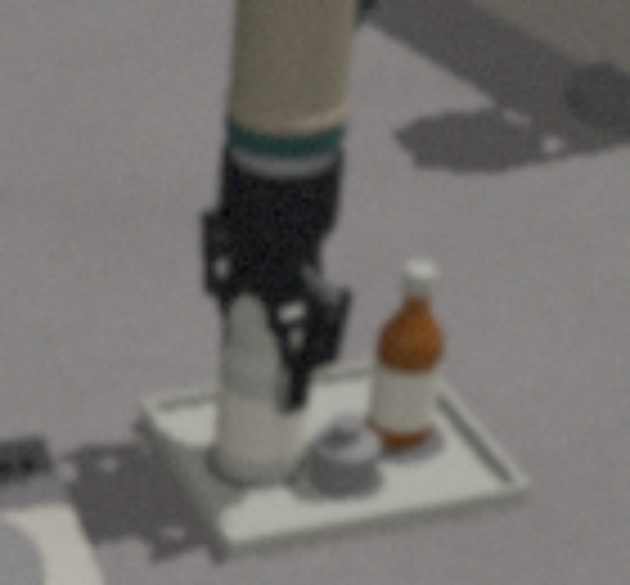

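Call:
apply_moves(
  moves=[
    [0,0,-0.01,0],
    [0,0,-0.03,0],
    [0,0,-0.06,0],
    [0,0,-0.1,0],
    [0,0,-0.135,0],
    [-0.03,0,-0.142,0],
    [-0.07,0.01,-0.142,0],
    [-0.12,0.02,-0.142,0],
    [-0.17,0.03,-0.142,0],
    [-0.22,0.04,-0.142,0],
    [-0.27,0.05,-0.142,0],
    [-0.32,0.06,-0.142,0],
  ],
)

```text
t: 16.8
tcp_pos: [0.52, -0.0507, 0.2011]
ee_rot: [0.003, 0.708, 0.707, 0.003]
contact_force: [0.0, 0.0, -1.1]
width: 0.0586
```

```bash
python3 - <<'E'
from h import *
goto(.52,-.24,.20,90)
E
```

```text
t 16.80 tcp [ 0.52   -0.0507  0.2011] yaw 89.90 w 0.0586 F [ 0.   0.  -1.1]
row [-0.1893  0.0003  0.0011] turn -0.1
```

Call:
apply_moves(
  moves=[
    [-0.05,0,0,0],
    [-0.1,0,0,0],
    [-0.15,0,0,0],
    [-0.18,0,0,0],
    [-0.189,0,0.03,0],
    [-0.189,0,0.08,0],
    [-0.189,0,0.11,0],
    [-0.189,0,0.13,0],
    [-0.189,0,0.138,0],
    [-0.189,0,0.142,0],
    [-0.189,0,0.142,0],
    [-0.189,0,0.142,0],
  ],
)

```text
t: 18.3
tcp_pos: [0.5214, -0.24, 0.06]
ee_rot: [0.004, 0.708, 0.707, 0.003]
contact_force: [-0.6, 0.5, -1.4]
width: 0.0582
```

Call:
apply_moves(
  moves=[
    [0,0,0.001,0],
    [0,0,0.002,0],
    [0,0,0.002,0],
    [0,0,0.002,0],
  ],
)

```text
t: 18.8
tcp_pos: [0.5214, -0.2399, 0.058]
ee_rot: [0.004, 0.708, 0.707, 0.003]
contact_force: [-0.6, 0.1, -1.4]
width: 0.0581
```

Call:
apply_moves(
  moves=[
    [0,0,0.001,0],
    [0,0,0.002,0],
    [0,0,0.002,0],
    [0,0,0.002,0],
  ],
)

```text
t: 19.3
tcp_pos: [0.5214, -0.24, 0.0564]
ee_rot: [0.004, 0.708, 0.707, 0.003]
contact_force: [-2.0, 0.7, 4.4]
width: 0.0587
```

Call:
apply_moves(
  moves=[
    [0,0,0.001,0],
    [0,0,0.001,0],
    [0,0,0.001,0],
  ],
)

```text
t: 19.68
tcp_pos: [0.5214, -0.24, 0.0564]
ee_rot: [0.004, 0.708, 0.707, 0.003]
contact_force: [-2.1, 0.8, 7.8]
width: 0.0583
```

Call:
apply_moves(
  moves=[
    [0,0,0,0],
    [0,0,0,0],
    [0,0,0,0],
    [0,0,0,0],
    [0,0,0,0],
  ],
  fingers=0,
)

```text
t: 20.3
tcp_pos: [0.5214, -0.24, 0.0562]
ee_rot: [0.004, 0.708, 0.707, 0.003]
contact_force: [-0.5, -0.2, 0.1]
width: 0.0854
```

```bash
python3 - <<'E'
from h import *
goto(.5214,-.24,.23,90)
goto(.4835,.3715,.23,90)
E
```

```text
t 20.30 tcp [ 0.5214 -0.24    0.0562] yaw 89.91 w 0.0854 F [-0.5 -0.2  0.1]
row [-0.0002  0.0017 -0.1738] turn -0.09
t 20.30 tcp [ 0.5214 -0.24    0.0562] yaw 89.91 w 0.0854 F [-0.5 -0.2  0.1]
row [ 0.6112 -0.0372 -0.1748] turn -0.09
```

Call:
apply_moves(
  moves=[
    [0,0,-0.04,0],
    [0,0.001,-0.1,0],
    [0,0.001,-0.15,0],
    [0.05,0,-0.174,0],
    [0.11,0,-0.174,0],
    [0.17,-0.005,-0.174,0],
    [0.23,-0.01,-0.174,0],
    [0.29,-0.015,-0.174,0],
    [0.35,-0.02,-0.174,0],
    [0.41,-0.025,-0.174,0],
    [0.47,-0.03,-0.174,0],
    [0.52,-0.037,-0.174,0],
  ],
)

```text
t: 21.8
tcp_pos: [0.4831, 0.2826, 0.2293]
ee_rot: [0.004, 0.707, 0.707, 0.003]
contact_force: [-0.3, -0.3, -0.1]
width: 0.0852
```

```bash
python3 - <<'E'
from h import *
goto(.4835,.3715,.23,90)
E
```

```text
t 21.80 tcp [0.4831 0.2826 0.2293] yaw 89.96 w 0.0852 F [-0.3 -0.3 -0.1]
row [ 0.0889  0.0003 -0.0007] turn -0.04
```

Call:
apply_moves(
  moves=[
    [0.05,0,0,0],
    [0.08,0,0,0],
    [0.089,0,0,0],
    [0.089,0,0,0],
    [0.089,0,0,0],
  ],
)

```text
t: 22.42
tcp_pos: [0.4833, 0.3701, 0.2293]
ee_rot: [0.004, 0.708, 0.706, 0.003]
contact_force: [-0.1, -0.7, -1.0]
width: 0.0853
```

```bash
python3 - <<'E'
from h import *
goto(.4835,.3715,.067,90)
E
```

```text
t 22.43 tcp [0.4833 0.3701 0.2293] yaw 89.89 w 0.0853 F [-0.1 -0.7 -1. ]
row [ 0.0017 -0.0014  0.1623] turn -0.11
```

Call:
apply_moves(
  moves=[
    [0.002,-0.001,0.05,0],
    [0.002,-0.001,0.1,0],
    [0.002,-0.001,0.13,0],
    [0.002,-0.001,0.148,0],
    [0.002,-0.001,0.157,0],
    [0.002,-0.001,0.16,0],
    [0.002,-0.001,0.162,0],
    [0.002,-0.001,0.162,0],
  ],
)

```text
t: 23.42
tcp_pos: [0.4843, 0.372, 0.068]
ee_rot: [0.004, 0.708, 0.706, 0.004]
contact_force: [1.1, -0.5, 0.3]
width: 0.0852
```

Call:
apply_moves(
  moves=[
    [0,0,0,0],
    [0,0,0,0],
    [0,0,0,0],
    [0,0,0,0],
    [0,0,0,0],
    [0,0,0,0],
  ],
  fingers=255,
)

```text
t: 24.18
tcp_pos: [0.4842, 0.3723, 0.0688]
ee_rot: [0.004, 0.708, 0.706, 0.004]
contact_force: [-1.1, -0.1, 5.3]
width: 0.0417
```

```bash
python3 - <<'E'
from h import *
goto(.52,-.322,.20,90)
p,d=snap('scene','s4');cv2.imwrite('pics/s4c.png',cv2.resize(cv2.cvtColor(p,cv2.COLOR_RGB2BGR)[80:210,290:430],None,fx=4.5,fy=4.5))
E
```

```text
t 24.18 tcp [0.4842 0.3723 0.0688] yaw 89.89 w 0.0417 F [-1.1 -0.1  5.3]
row [-0.6943  0.0386 -0.1304] turn -0.11
```

View pics/s4c.png

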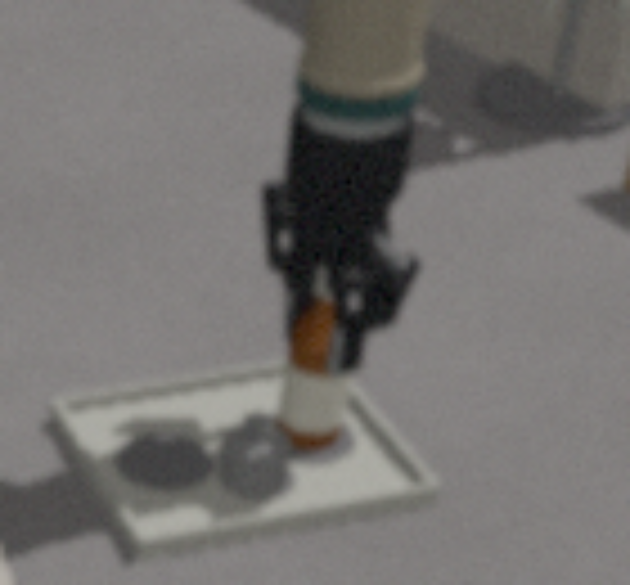

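Bottle gripped upright. I'll lift it and carry it over.

Call:
apply_moves(
  moves=[
    [0,0,-0.01,0],
    [0,0,-0.03,0],
    [0,0,-0.06,0],
    [0,0,-0.1,0],
    [0,0,-0.14,0],
    [-0.03,0,-0.152,0],
    [-0.08,0.005,-0.152,0],
    [-0.13,0.01,-0.152,0],
    [-0.18,0.015,-0.152,0],
    [-0.23,0.02,-0.152,0],
    [-0.28,0.025,-0.152,0],
    [-0.33,0.03,-0.152,0],
  ],
)

```text
t: 25.72
tcp_pos: [0.5117, 0.0406, 0.2214]
ee_rot: [0.004, 0.708, 0.706, 0.004]
contact_force: [1.1, 1.0, -2.2]
width: 0.0417
```

Call:
apply_moves(
  moves=[
    [-0.05,0,0,0],
    [-0.1,0.003,0,0],
    [-0.15,0.006,0,0],
    [-0.2,0.008,0,0],
    [-0.25,0.008,0,0],
    [-0.3,0.008,0,0],
    [-0.34,0.008,0,0],
    [-0.36,0.008,0,0],
    [-0.364,0.008,0,0],
    [-0.364,0.008,0,0],
  ],
)

```text
t: 26.98
tcp_pos: [0.519, -0.3221, 0.2217]
ee_rot: [0.004, 0.708, 0.707, 0.004]
contact_force: [-0.5, 0.6, -1.4]
width: 0.0413
```

```bash
python3 - <<'E'
from h import *
goto(.52,-.322,.069,90)
E
```

```text
t 26.98 tcp [ 0.519  -0.3221  0.2217] yaw 89.93 w 0.0413 F [-0.5  0.6 -1.4]
row [ 0.     -0.0007  0.1527] turn -0.07
```

Call:
apply_moves(
  moves=[
    [0,0,0.04,0],
    [0,0,0.08,0],
    [0,0,0.11,0],
    [0,0,0.13,0],
    [0,0,0.142,0],
    [0,0,0.148,0],
    [0,0,0.151,0],
    [0,0,0.151,0],
    [0,0,0.151,0],
  ],
)

```text
t: 28.1
tcp_pos: [0.521, -0.3224, 0.0713]
ee_rot: [0.004, 0.708, 0.707, 0.004]
contact_force: [0.8, -0.2, -1.4]
width: 0.0419
```

Call:
apply_moves(
  moves=[
    [0,0,0.001,0],
    [0,0,0.002,0],
    [0,0,0.002,0],
    [0,0,0.002,0],
  ],
)

```text
t: 28.6
tcp_pos: [0.521, -0.3224, 0.0693]
ee_rot: [0.004, 0.708, 0.707, 0.004]
contact_force: [-0.6, -1.1, -1.5]
width: 0.0418
```

Call:
apply_moves(
  moves=[
    [0,0,0.001,0],
    [0,0,0.002,0],
    [0,0,0.002,0],
    [0,0,0.002,0],
  ],
)

```text
t: 29.1
tcp_pos: [0.521, -0.3223, 0.0673]
ee_rot: [0.004, 0.708, 0.707, 0.004]
contact_force: [-1.1, 0.3, -1.9]
width: 0.0414
```

Call:
apply_moves(
  moves=[
    [0,0,0.001,0],
    [0,0,0.001,0],
    [0,0,0.001,0],
  ],
)

```text
t: 29.48
tcp_pos: [0.5211, -0.3225, 0.0668]
ee_rot: [0.005, 0.708, 0.707, 0.004]
contact_force: [-1.6, 1.1, 3.0]
width: 0.0415
```

Call:
apply_moves(
  moves=[
    [0,0,0.001,0],
    [0,0,0.001,0],
    [0,0,0.001,0],
  ],
)

```text
t: 29.85
tcp_pos: [0.5212, -0.3227, 0.0667]
ee_rot: [0.005, 0.708, 0.707, 0.004]
contact_force: [-2.3, 1.1, 5.8]
width: 0.0416
```

Call:
apply_moves(
  moves=[
    [0,0,0,0],
    [0,0,0,0],
    [0,0,0,0],
    [0,0,0,0],
    [0,0,0,0],
  ],
  fingers=0,
)

```text
t: 30.48
tcp_pos: [0.5212, -0.3227, 0.0666]
ee_rot: [0.005, 0.708, 0.707, 0.004]
contact_force: [-0.8, -0.2, 0.4]
width: 0.0853
```

Call:
apply_moves(
  moves=[
    [0,0.001,-0.05,0],
    [0,0.001,-0.1,0],
    [0,0.001,-0.15,0],
    [0.06,0,-0.18,0],
    [0.12,-0.02,-0.18,0],
    [0.18,-0.04,-0.18,0],
    [0.24,-0.06,-0.18,0],
    [0.3,-0.08,-0.18,0],
    [0.36,-0.1,-0.18,0],
    [0.41,-0.1,-0.18,0],
    [0.43,-0.1,-0.18,0],
    [0.43,-0.1,-0.18,0],
  ],
)

```text
t: 31.98
tcp_pos: [0.4191, 0.1088, 0.2449]
ee_rot: [0.005, 0.706, 0.708, 0.004]
contact_force: [0.5, 0.0, 0.1]
width: 0.0854
```

```bash
python3 - <<'E'
from h import *
goto(.507,.311,.15,-10)
p,d=snap('top','top2')
b=cv2.cvtColor(p,cv2.COLOR_RGB2BGR);X=cloud('top',d)
cv2.imwrite('pics/t2c.png',cv2.resize(b[215:315,70:200],None,fx=6,fy=6,interpolation=cv2.INTER_CUBIC))
def topc(name,box,zlo,zhi,z):
    u0,u1,v0,v1=box;Z=X[v0:v1,u0:u1,2];mm=((Z>zlo)&(Z<zhi)).astype(np.uint8)
    n,l,st,ce=cv2.connectedComponentsWithStats(mm);i=1+np.argmax(st[1:,4]);print(name,st[i],np.median(Z[l==i]),onz('top',ce[i][0]+u0,ce[i][1]+v0,z).round(4))
topc('knob',(115,160,235,280),.045,.07,.052)
topc('weight',(115,160,235,280),.028,.07,.045)
topc('jar',(340,400,215,275),.112,.13,.119)
topc('bottle',(370,420,215,275),.126,.15,.134)
topc('pot',(400,470,220,280),.045,.08,.056)
E
```

```text
t 31.98 tcp [0.4191 0.1088 0.2449] yaw 90.12 w 0.0854 F [0.5 0.  0.1]
row [0.2021 0.0871 0.0959] turn 100.12
knob [12 19  9  9 72] 0.053072588162715206 [0.5052 0.3109 0.052 ]
weight [  8  14  21  19 317] 0.03869394617614752 [0.505  0.3082 0.045 ]
jar [ 22  19  25  24 467] 0.11961446100596707 [ 0.5199 -0.2375  0.119 ]
bottle [39 26 11 10 86] 0.1341041323611074 [ 0.5178 -0.3193  0.134 ]
pot [ 30  16  21  20 329] 0.056105589086419494 [ 0.5194 -0.4007  0.056 ]
```

View pics/top2.png

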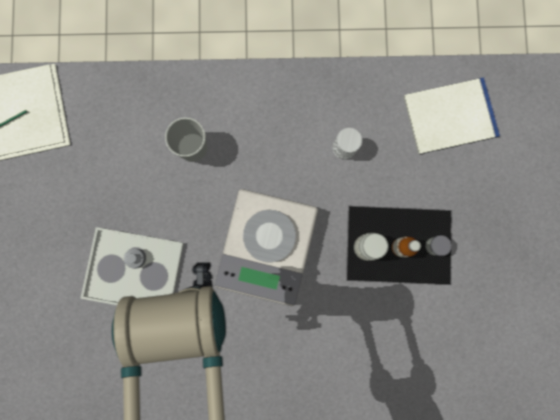

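View pics/t2c.png

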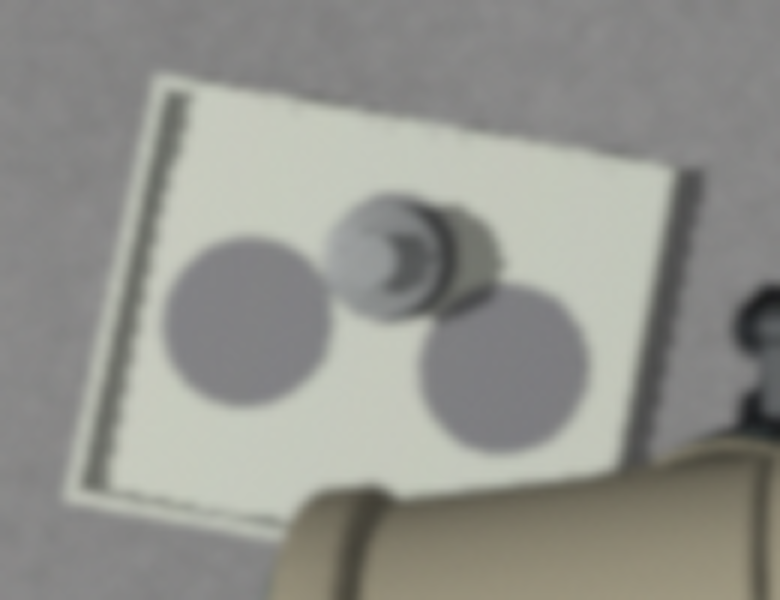

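The view shows the jar at (371,245), the bottle at (406,247) and the pot at (438,245), all upright on the mat. The weight hasn't moved, at (133,258). Now for the weight, with the jaws along the tray's y axis.

Call:
apply_moves(
  moves=[
    [0.05,0.02,0,-10],
    [0.1,0.04,0,-20],
    [0.15,0.06,0,-30],
    [0.18,0.08,0,-40],
    [0.2,0.088,0.02,-50],
    [0.2,0.088,0.06,-60],
    [0.2,0.088,0.095,-70],
    [0.2,0.088,0.095,-80],
    [0.2,0.088,0.095,-80],
    [0.2,0.088,0.095,-80],
  ],
)

```text
t: 33.28
tcp_pos: [0.5093, 0.3069, 0.1512]
ee_rot: [0.007, 0.089, 0.996, -0.0]
contact_force: [-0.1, 0.7, -0.3]
width: 0.0851
```

```bash
python3 - <<'E'
from h import *
goto(.507,.309,.012,170)
E
```

```text
t 33.27 tcp [0.5093 0.3069 0.1512] yaw 169.82 w 0.0851 F [-0.1  0.7 -0.3]
row [0.0046 0.0015 0.1391] turn -0.18
```

Call:
apply_moves(
  moves=[
    [0.004,0.002,0.04,0],
    [0.004,0.002,0.08,0],
    [0.004,0.002,0.11,0],
    [0.004,0.002,0.128,0],
    [0.004,0.002,0.135,0],
    [0.004,0.002,0.138,0],
    [0.004,0.002,0.139,0],
    [0.004,0.002,0.139,0],
  ],
)

```text
t: 34.28
tcp_pos: [0.5081, 0.3096, 0.0129]
ee_rot: [0.008, 0.089, 0.996, 0.0]
contact_force: [0.2, 0.2, -1.3]
width: 0.0853
```

Call:
apply_moves(
  moves=[
    [0,0,0,0],
    [0,0,0,0],
    [0,0,0,0],
    [0,0,0,0],
    [0,0,0,0],
    [0,0,0,0],
  ],
  fingers=255,
)

```text
t: 35.02
tcp_pos: [0.5085, 0.3099, 0.0135]
ee_rot: [0.008, 0.089, 0.996, 0.001]
contact_force: [-0.8, -0.2, 6.1]
width: 0.0438
```

```bash
python3 - <<'E'
from h import *
goto(.552,-.0095,.17,170)
p,d=snap('scene','s5');cv2.imwrite('pics/s5c.png',cv2.resize(cv2.cvtColor(p,cv2.COLOR_RGB2BGR)[90:210,280:410],None,fx=5,fy=5))
E
```

```text
t 35.02 tcp [0.5085 0.3099 0.0135] yaw 169.81 w 0.0438 F [-0.8 -0.2  6.1]
row [-0.1019 -0.3063 -0.1556] turn -0.19
```

View pics/s5c.png

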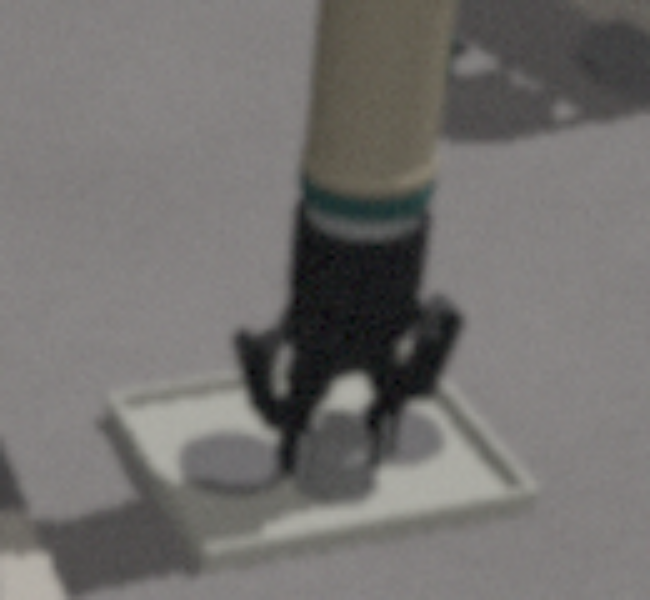

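Call:
apply_moves(
  moves=[
    [0,0,-0.01,0],
    [0,0,-0.03,0],
    [0,0,-0.06,0],
    [0,0,-0.1,0],
    [0,0,-0.13,0],
    [-0.01,-0.03,-0.15,0],
    [-0.02,-0.07,-0.155,0],
    [-0.035,-0.115,-0.155,0],
    [-0.05,-0.16,-0.155,0],
    [-0.068,-0.205,-0.155,0],
    [-0.083,-0.25,-0.155,0],
    [-0.095,-0.285,-0.155,0],
  ],
)

```text
t: 36.58
tcp_pos: [0.548, 0.0107, 0.1685]
ee_rot: [0.007, 0.089, 0.996, 0.0]
contact_force: [1.3, -0.4, -5.3]
width: 0.0439
```

Call:
apply_moves(
  moves=[
    [-0.007,-0.021,0,0],
    [-0.007,-0.021,0,0],
    [-0.007,-0.021,0,0],
    [-0.007,-0.021,0,0],
  ],
)

```text
t: 37.08
tcp_pos: [0.5507, -0.0103, 0.1683]
ee_rot: [0.007, 0.089, 0.996, 0.001]
contact_force: [0.4, 0.9, -4.3]
width: 0.0439
```

```bash
python3 - <<'E'
from h import *
goto(.552,-.009,.0885,170)
p,d=snap('scene','s6');cv2.imwrite('pics/s6c.png',cv2.resize(cv2.cvtColor(p,cv2.COLOR_RGB2BGR)[110:260,190:330],None,fx=4,fy=4))
E
```

```text
t 37.08 tcp [ 0.5507 -0.0103  0.1683] yaw 169.81 w 0.0439 F [ 0.4  0.9 -4.3]
row [-0.      0.0013  0.0798] turn -0.19
```

View pics/s6c.png

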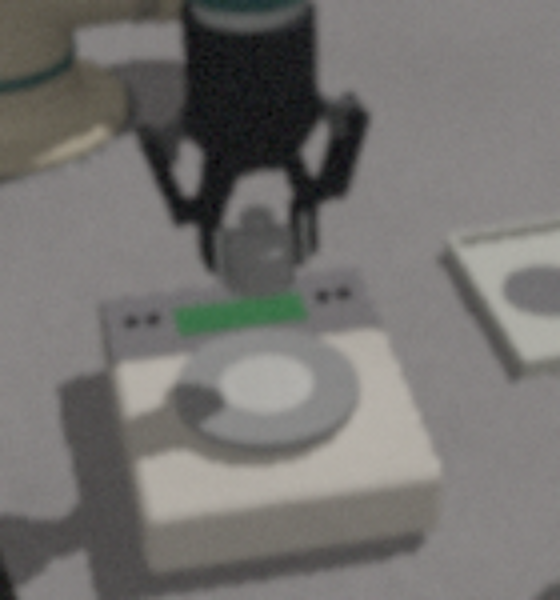

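Weight is held upright above the pan. Lowering it slowly.

Call:
apply_moves(
  moves=[
    [0,0.001,0.02,0],
    [0,0.001,0.04,0],
    [0,0.001,0.057,0],
    [0,0.001,0.068,0],
    [0,0.001,0.075,0],
    [0,0.001,0.078,0],
    [0,0.001,0.079,0],
    [0,0.001,0.079,0],
    [0,0.001,0.079,0],
  ],
)

```text
t: 38.25
tcp_pos: [0.5524, -0.0094, 0.0898]
ee_rot: [0.007, 0.089, 0.996, 0.0]
contact_force: [-0.2, 0.0, -4.9]
width: 0.0438
```

```bash
python3 - <<'E'
from h import *
goto(.552,-.009,.0865,170)
E
```

```text
t 38.25 tcp [ 0.5524 -0.0094  0.0898] yaw 169.82 w 0.0438 F [-0.2  0.  -4.9]
row [0.0005 0.0003 0.0033] turn -0.18
```

Call:
apply_moves(
  moves=[
    [0,0,0.001,0],
    [0,0,0.002,0],
    [0,0,0.003,0],
    [0,0,0.003,0],
    [0,0,0.003,0],
  ],
)

```text
t: 38.88
tcp_pos: [0.5524, -0.0094, 0.0868]
ee_rot: [0.007, 0.089, 0.996, 0.0]
contact_force: [-0.1, -1.1, -4.9]
width: 0.0438
```

Call:
apply_moves(
  moves=[
    [0,0,0.001,0],
    [0,0,0.001,0],
    [0,0,0.001,0],
  ],
)

```text
t: 39.25
tcp_pos: [0.5524, -0.0094, 0.0858]
ee_rot: [0.007, 0.089, 0.996, 0.0]
contact_force: [0.4, -0.6, -4.6]
width: 0.0438
```

Call:
apply_moves(
  moves=[
    [0,0,0.001,0],
    [0,0,0.001,0],
    [0,0,0.001,0],
  ],
)

```text
t: 39.62
tcp_pos: [0.5525, -0.0094, 0.0855]
ee_rot: [0.007, 0.089, 0.996, 0.0]
contact_force: [-2.7, 0.9, 4.9]
width: 0.0437
```

Call:
apply_moves(
  moves=[
    [0,0,0,0],
    [0,0,0,0],
    [0,0,0,0],
    [0,0,0,0],
    [0,0,0,0],
  ],
  fingers=0,
)

```text
t: 40.25
tcp_pos: [0.5525, -0.0094, 0.0855]
ee_rot: [0.007, 0.089, 0.996, 0.0]
contact_force: [-0.1, 0.2, 0.5]
width: 0.0853
```

```bash
python3 - <<'E'
from h import *
goto(.42,-.1,.24,90)
E
```

```text
t 40.25 tcp [ 0.5525 -0.0094  0.0855] yaw 169.82 w 0.0853 F [-0.1  0.2  0.5]
row [ 0.1122 -0.1123 -0.1564] turn 79.82
```

Call:
apply_moves(
  moves=[
    [0,0,-0.03,0],
    [0,0,-0.07,0],
    [0,0,-0.12,0],
    [0.02,-0.02,-0.156,10],
    [0.05,-0.05,-0.156,20],
    [0.08,-0.08,-0.156,30],
    [0.112,-0.112,-0.156,40],
    [0.112,-0.112,-0.156,50],
    [0.112,-0.112,-0.156,60],
    [0.112,-0.112,-0.156,70],
    [0.112,-0.112,-0.156,80],
    [0.112,-0.112,-0.156,80],
  ],
)

```text
t: 41.75
tcp_pos: [0.4201, -0.0997, 0.2396]
ee_rot: [0.005, 0.707, 0.707, 0.005]
contact_force: [0.2, -0.3, -0.1]
width: 0.0854
```

```bash
python3 - <<'E'
from h import *
p,d=snap('top','top3')
b=cv2.cvtColor(p,cv2.COLOR_RGB2BGR);X=cloud('top',d)
cv2.imwrite('pics/t3c.png',cv2.resize(b[190:290,215:325],None,fx=6,fy=6,interpolation=cv2.INTER_CUBIC))
def topc(name,box,zlo,zhi,z):
    u0,u1,v0,v1=box;Z=X[v0:v1,u0:u1,2];mm=((Z>zlo)&(Z<zhi)).astype(np.uint8)
    n,l,st,ce=cv2.connectedComponentsWithStats(mm);i=1+np.argmax(st[1:,4]);print(name,st[i],np.median(Z[l==i]),onz('top',ce[i][0]+u0,ce[i][1]+v0,z).round(4))
topc('knob',(245,300,210,260),.117,.14,.124)
topc('weight',(245,300,210,260),.1,.14,.115)
topc('jar',(340,400,215,275),.112,.13,.119)
goto(.5214,-.24,.23,90)
E
```

```text
knob [19 20 10 10 80] 0.12483034880087118 [ 0.5491 -0.0076  0.124 ]
weight [ 14  15  21  21 335] 0.11056411310578662 [ 0.5487 -0.0079  0.115 ]
jar [ 22  19  25  24 466] 0.11926836997429091 [ 0.5199 -0.2376  0.119 ]
t 41.80 tcp [ 0.4201 -0.0998  0.2396] yaw 89.99 w 0.0853 F [-0.1 -0.1 -0.3]
row [-0.1402  0.1012  0.0111] turn -0.01
```

View pics/t3c.png

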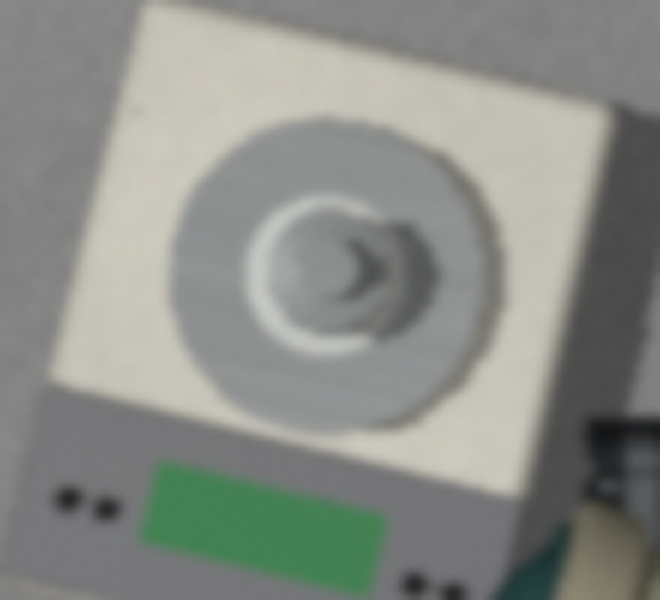

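The weight sits concentric on the bright circle (crop 325,270), upright and within about 1 mm of the middle. Next, the jar goes back.

Call:
apply_moves(
  moves=[
    [-0.05,0.03,0,0],
    [-0.1,0.07,0,0],
    [-0.13,0.1,0,0],
    [-0.14,0.101,0.01,0],
    [-0.14,0.101,0.01,0],
    [-0.14,0.101,0.01,0],
  ],
)

```text
t: 42.55
tcp_pos: [0.5203, -0.2386, 0.2312]
ee_rot: [0.005, 0.707, 0.707, 0.005]
contact_force: [0.6, -0.5, -0.1]
width: 0.0856
```

```bash
python3 - <<'E'
from h import *
goto(.5214,-.24,.0564,90)
E
```

```text
t 42.55 tcp [ 0.5203 -0.2386  0.2312] yaw 90.06 w 0.0856 F [ 0.6 -0.5 -0.1]
row [-0.0015 -0.0014  0.1748] turn 0.06
```

Call:
apply_moves(
  moves=[
    [-0.001,-0.001,0.05,0],
    [-0.001,-0.001,0.1,0],
    [-0.001,-0.001,0.14,0],
    [-0.001,-0.001,0.16,0],
    [-0.001,-0.001,0.17,0],
    [-0.001,-0.001,0.175,0],
    [-0.001,-0.001,0.175,0],
    [-0.001,-0.001,0.175,0],
  ],
)

```text
t: 43.55
tcp_pos: [0.5223, -0.2398, 0.0571]
ee_rot: [0.006, 0.707, 0.707, 0.005]
contact_force: [-0.5, 0.1, -0.2]
width: 0.0852
```

```bash
python3 - <<'E'
from h import *
goto(.5214,-.24,.0564,90)
E
```

```text
t 43.55 tcp [ 0.5223 -0.2398  0.0571] yaw 90.06 w 0.0852 F [-0.5  0.1 -0.2]
row [-0.0002 -0.001   0.0007] turn 0.06
```

Call:
apply_moves(
  moves=[
    [0,-0.001,0.001,0],
    [0,-0.001,0.001,0],
    [0,-0.001,0.001,0],
    [0,-0.001,0.001,0],
    [0,-0.001,0.001,0],
    [0,-0.001,0.001,0],
  ],
  fingers=255,
)

```text
t: 44.3
tcp_pos: [0.5212, -0.2401, 0.0573]
ee_rot: [0.006, 0.707, 0.708, 0.005]
contact_force: [-2.1, 1.2, 6.7]
width: 0.0585
```

```bash
python3 - <<'E'
from h import *
goto(.4612,.2712,.22,90)
E
```

```text
t 44.30 tcp [ 0.5212 -0.2401  0.0573] yaw 90.07 w 0.0585 F [-2.1  1.2  6.7]
row [ 0.5111 -0.0568 -0.1642] turn 0.07
```

Call:
apply_moves(
  moves=[
    [0,0,-0.01,0],
    [0,0,-0.04,0],
    [0,0,-0.08,0],
    [0,0,-0.12,0],
    [0,0,-0.155,0],
    [0.03,0,-0.164,0],
    [0.08,-0.01,-0.164,0],
    [0.13,-0.02,-0.164,0],
    [0.18,-0.03,-0.164,0],
    [0.23,-0.04,-0.164,0],
    [0.28,-0.05,-0.164,0],
    [0.33,-0.057,-0.164,0],
  ],
)

```text
t: 45.8
tcp_pos: [0.4605, 0.0916, 0.2205]
ee_rot: [0.006, 0.707, 0.707, 0.005]
contact_force: [1.5, -0.4, -1.4]
width: 0.0584
```

Call:
apply_moves(
  moves=[
    [0.05,0,0,0],
    [0.1,0,0,0],
    [0.14,0,0,0],
    [0.17,0,0,0],
    [0.18,0,0,0],
    [0.181,0,0,0],
    [0.181,0,0,0],
  ],
)

```text
t: 46.68
tcp_pos: [0.4603, 0.2715, 0.2204]
ee_rot: [0.006, 0.707, 0.707, 0.005]
contact_force: [0.3, -0.6, -1.0]
width: 0.0587
```

```bash
python3 - <<'E'
from h import *
goto(.4612,.2712,.0625,90)
E
```

```text
t 46.67 tcp [0.4603 0.2715 0.2204] yaw 90.01 w 0.0587 F [ 0.3 -0.6 -1. ]
row [-0.     -0.0016  0.1579] turn 0.01
```

Call:
apply_moves(
  moves=[
    [0,-0.001,0.04,0],
    [0,-0.001,0.08,0],
    [0,-0.001,0.115,0],
    [0,-0.001,0.138,0],
    [0,-0.0015,0.15,0],
    [0,-0.0015,0.156,0],
    [0,-0.0015,0.158,0],
    [0,-0.0015,0.158,0],
    [0,-0.0015,0.158,0],
  ],
)

```text
t: 47.8
tcp_pos: [0.4617, 0.2715, 0.063]
ee_rot: [0.007, 0.707, 0.707, 0.006]
contact_force: [0.6, 0.1, -1.8]
width: 0.0583
```

```bash
python3 - <<'E'
from h import *
goto(.4612,.2712,.0605,90)
E
```

```text
t 47.80 tcp [0.4617 0.2715 0.063 ] yaw 90.01 w 0.0583 F [ 0.6  0.1 -1.8]
row [-0.0003 -0.0006  0.0025] turn 0.01
```

Call:
apply_moves(
  moves=[
    [0,-0.001,0.001,0],
    [0,-0.001,0.002,0],
    [0,-0.001,0.003,0],
    [0,-0.001,0.003,0],
  ],
)

```text
t: 48.3
tcp_pos: [0.4607, 0.2715, 0.0599]
ee_rot: [0.007, 0.707, 0.707, 0.006]
contact_force: [-0.6, 0.1, -1.0]
width: 0.0581
```

Call:
apply_moves(
  moves=[
    [0,0,0.001,0],
    [0,0,0.001,0],
    [0,0,0.001,0],
  ],
)

```text
t: 48.68
tcp_pos: [0.4609, 0.2715, 0.0593]
ee_rot: [0.007, 0.707, 0.707, 0.006]
contact_force: [-0.6, 0.3, 4.2]
width: 0.0584
```

```bash
python3 - <<'E'
from h import *
goto(.4612,.2712,.0585,90)
E
```

```text
t 48.67 tcp [0.4609 0.2715 0.0593] yaw 90.02 w 0.0584 F [-0.6  0.3  4.2]
row [-0.0003  0.0003  0.0008] turn 0.02
```

Contact at the expected height. I'll open, rise and look.

Call:
apply_moves(
  moves=[
    [0,0,0,0],
    [0,0,0,0],
    [0,0,0,0],
    [0,0,0,0],
    [0,0,0,0],
  ],
  fingers=0,
)

```text
t: 49.3
tcp_pos: [0.4609, 0.2716, 0.0593]
ee_rot: [0.007, 0.707, 0.707, 0.006]
contact_force: [0.7, 1.1, 0.1]
width: 0.0852
```

Call:
apply_moves(
  moves=[
    [0,0.001,-0.04,0],
    [0,0.001,-0.09,0],
    [0,0.001,-0.14,0],
    [0,0,-0.18,0],
    [-0.06,0,-0.18,0],
    [-0.12,0,-0.18,0],
    [-0.18,0,-0.18,0],
    [-0.24,0.02,-0.18,0],
    [-0.3,0.03,-0.18,0],
    [-0.36,0.05,-0.18,0],
    [-0.38,0.06,-0.18,0],
    [-0.38,0.06,-0.18,0],
  ],
)

```text
t: 50.8
tcp_pos: [0.5182, -0.1092, 0.2403]
ee_rot: [0.006, 0.708, 0.706, 0.006]
contact_force: [-0.1, 0.7, -0.4]
width: 0.0857
```

```bash
cat > chk.py <<'E'
from h import *
import sys
def topc(X,name,box,zlo,zhi,z):
    u0,u1,v0,v1=box;Z=X[v0:v1,u0:u1,2];mm=((Z>zlo)&(Z<zhi)).astype(np.uint8)
    n,l,st,ce=cv2.connectedComponentsWithStats(mm)
    if n<2: print(name,'none');return
    i=1+np.argmax(st[1:,4]);print(name,st[i],ce[i]+[u0,v0],'z %.4f'%np.median(Z[l==i]),onz('top',ce[i][0]+u0,ce[i][1]+v0,z).round(4))
def jar(X):topc(X,'jar',(115,175,250,310),.117,.15,.121)
def bot(X):topc(X,'bottle',(75,130,245,300),.128,.15,.136)
E
python3 - <<'E'
from chk import *
p,d=snap('top','top4');X=cloud('top',d);jar(X)
jar(cloud('top',np.load('pics/top0.npz')['d']))
goto(.5212,-.3227,.23,90)
E
```

```text
jar [ 13  16  25  25 480] [139.72291667 278.075     ] z 0.1219 [0.4604 0.2728 0.121 ]
jar [ 13  17  25  24 474] [139.62447257 278.36919831] z 0.1220 [0.4598 0.273  0.121 ]
t 50.85 tcp [ 0.5175 -0.1078  0.2403] yaw 89.97 w 0.0853 F [0.3 0.7 0.7]
row [-0.2149  0.0037  0.0103] turn -0.03
```

View pics/top4.png

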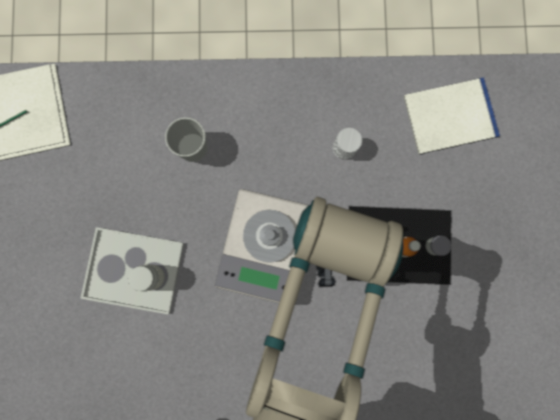

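The jar is back at (140,278), within about 0.6 mm of its original spot. Bottle next.

Call:
apply_moves(
  moves=[
    [-0.06,0,0,0],
    [-0.12,0.002,0,0],
    [-0.18,0.004,0,0],
    [-0.21,0.004,0,0],
    [-0.215,0.004,0.01,0],
    [-0.215,0.004,0.01,0],
    [-0.215,0.004,0.01,0],
  ],
)

```text
t: 51.72
tcp_pos: [0.5216, -0.3205, 0.2303]
ee_rot: [0.005, 0.707, 0.708, 0.006]
contact_force: [-0.7, -1.0, 0.5]
width: 0.0857
```

```bash
python3 - <<'E'
from h import *
goto(.5212,-.3227,.0667,90)
E
```

```text
t 51.73 tcp [ 0.5216 -0.3205  0.2303] yaw 90.09 w 0.0857 F [-0.7 -1.   0.5]
row [-0.0025 -0.0031  0.1636] turn 0.09
```

Call:
apply_moves(
  moves=[
    [-0.0025,-0.003,0.05,0],
    [-0.0025,-0.003,0.1,0],
    [-0.0025,-0.003,0.13,0],
    [-0.0025,-0.003,0.148,0],
    [-0.0025,-0.003,0.158,0],
    [-0.0025,-0.003,0.162,0],
    [-0.0025,-0.003,0.1635,0],
    [-0.0025,-0.003,0.1635,0],
    [-0.0025,-0.003,0.1635,0],
  ],
)

```text
t: 52.85
tcp_pos: [0.5215, -0.323, 0.0674]
ee_rot: [0.006, 0.707, 0.708, 0.006]
contact_force: [0.1, 0.6, -0.8]
width: 0.0858
```

```bash
python3 - <<'E'
from h import *
goto(.5212,-.3227,.0667,90)
E
```

```text
t 52.85 tcp [ 0.5215 -0.323   0.0674] yaw 90.08 w 0.0858 F [ 0.1  0.6 -0.8]
row [ 0.0003 -0.0003  0.0007] turn 0.08
```

Call:
apply_moves(
  moves=[
    [0,0,0.0005,0],
    [0,0,0.0005,0],
    [0,0,0.0005,0],
    [0,0,0.0005,0],
    [0,0,0.0005,0],
    [0,0,0.0005,0],
  ],
  fingers=255,
)

```text
t: 53.6
tcp_pos: [0.5214, -0.3232, 0.0675]
ee_rot: [0.006, 0.707, 0.708, 0.006]
contact_force: [-1.8, -0.2, 5.3]
width: 0.0423
```

```bash
python3 - <<'E'
from h import *
goto(.4842,.3723,.25,90)
E
```

```text
t 53.60 tcp [ 0.5214 -0.3232  0.0675] yaw 90.09 w 0.0423 F [-1.8 -0.2  5.3]
row [ 0.6956 -0.033  -0.1828] turn 0.09
```

Call:
apply_moves(
  moves=[
    [0,0,-0.01,0],
    [0,0,-0.03,0],
    [0,0,-0.07,0],
    [0,0,-0.115,0],
    [0,0,-0.16,0],
    [0.02,0,-0.18,0],
    [0.06,0,-0.183,0],
    [0.11,0,-0.183,0],
    [0.16,-0.005,-0.183,0],
    [0.21,-0.01,-0.183,0],
    [0.26,-0.015,-0.183,0],
    [0.31,-0.02,-0.183,0],
  ],
)

```text
t: 55.1
tcp_pos: [0.4959, -0.0102, 0.249]
ee_rot: [0.004, 0.706, 0.708, 0.006]
contact_force: [0.6, 0.4, -1.5]
width: 0.0416
```

Call:
apply_moves(
  moves=[
    [0.05,0,0,0],
    [0.1,-0.004,0,0],
    [0.15,-0.008,0,0],
    [0.2,-0.012,0,0],
    [0.25,-0.013,0,0],
    [0.3,-0.013,0,0],
    [0.34,-0.013,0,0],
    [0.37,-0.013,0,0],
    [0.385,-0.013,0,0],
    [0.386,-0.013,0,0],
    [0.386,-0.013,0,0],
  ],
)

```text
t: 56.48
tcp_pos: [0.4818, 0.3747, 0.2493]
ee_rot: [0.005, 0.707, 0.708, 0.005]
contact_force: [0.7, -0.5, -1.2]
width: 0.0418
```

```bash
python3 - <<'E'
from h import *
goto(.4842,.3723,.0725,90)
E
```

```text
t 56.48 tcp [0.4818 0.3747 0.2493] yaw 90.08 w 0.0418 F [ 0.7 -0.5 -1.2]
row [-0.0025  0.      0.1768] turn 0.08
```

Call:
apply_moves(
  moves=[
    [-0.003,0,0.04,0],
    [-0.003,0,0.085,0],
    [-0.003,0,0.125,0],
    [-0.003,0,0.152,0],
    [-0.003,0,0.167,0],
    [-0.003,0,0.174,0],
    [-0.003,0,0.176,0],
    [-0.003,0,0.176,0],
    [-0.003,0,0.176,0],
  ],
)

```text
t: 57.6
tcp_pos: [0.4846, 0.3721, 0.0742]
ee_rot: [0.005, 0.707, 0.708, 0.006]
contact_force: [-0.1, -0.3, -2.2]
width: 0.0416
```

```bash
python3 - <<'E'
from h import *
goto(.4842,.372,.0705,90)
E
```

```text
t 57.60 tcp [0.4846 0.3721 0.0742] yaw 90.09 w 0.0416 F [-0.1 -0.3 -2.2]
row [-0.0002 -0.0005  0.0037] turn 0.09
```

Call:
apply_moves(
  moves=[
    [0,-0.0005,0.001,0],
    [0,-0.0005,0.002,0],
    [0,-0.0005,0.003,0],
    [0,-0.0005,0.0035,0],
    [0,-0.0005,0.0035,0],
  ],
)

```text
t: 58.22
tcp_pos: [0.4841, 0.3721, 0.0705]
ee_rot: [0.005, 0.707, 0.708, 0.006]
contact_force: [-0.1, 0.6, -1.7]
width: 0.0415
```

Call:
apply_moves(
  moves=[
    [0,0,0.001,0],
    [0,0,0.001,0],
    [0,0,0.001,0],
  ],
)

```text
t: 58.6
tcp_pos: [0.4842, 0.3722, 0.0696]
ee_rot: [0.005, 0.707, 0.708, 0.006]
contact_force: [-0.7, -0.4, -1.7]
width: 0.0416
```

Call:
apply_moves(
  moves=[
    [0,0,0.0005,0],
    [0,0,0.001,0],
    [0,0,0.001,0],
  ],
)

```text
t: 58.98
tcp_pos: [0.4843, 0.3724, 0.0696]
ee_rot: [0.005, 0.707, 0.708, 0.006]
contact_force: [-1.4, 0.1, 5.2]
width: 0.0419
```

```bash
python3 - <<'E'
from h import *
goto(.4842,.372,.0690,90)
E
```

```text
t 58.98 tcp [0.4843 0.3724 0.0696] yaw 90.08 w 0.0419 F [-1.4  0.1  5.2]
row [-0.0004 -0.0001  0.0005] turn 0.08
```

Contact. Open, rise, move away and check.

Call:
apply_moves(
  moves=[
    [0,0,0,0],
    [0,0,0,0],
    [0,0,0,0],
    [0,0,0,0],
    [0,0,0,0],
  ],
  fingers=0,
)

```text
t: 59.6
tcp_pos: [0.4843, 0.3724, 0.0694]
ee_rot: [0.005, 0.707, 0.708, 0.006]
contact_force: [-0.0, 0.6, 0.2]
width: 0.0853
```

Call:
apply_moves(
  moves=[
    [0,0.001,-0.04,0],
    [0,0.001,-0.09,0],
    [0,0.001,-0.14,0],
    [0,0,-0.18,0],
    [-0.06,0,-0.19,0],
    [-0.12,-0.01,-0.19,0],
    [-0.18,-0.03,-0.19,0],
    [-0.24,-0.05,-0.19,0],
    [-0.3,-0.07,-0.19,0],
    [-0.36,-0.09,-0.19,0],
    [-0.4,-0.1,-0.19,0],
    [-0.4,-0.1,-0.19,0],
  ],
)

```text
t: 61.1
tcp_pos: [0.3812, -0.0306, 0.2572]
ee_rot: [0.005, 0.709, 0.706, 0.006]
contact_force: [0.7, 0.5, -1.1]
width: 0.0852
```

```bash
python3 - <<'E'
from chk import *
p,d=snap('top','top5');X=cloud('top',d);X0=cloud('top',np.load('pics/top0.npz')['d'])
for x in (X0,X): jar(x);bot(x)
topc(X,'knob',(245,300,210,260),.117,.14,.124)
topc(X,'pot',(400,470,220,280),.045,.08,.056)
p,d=snap('scene','s7')
goto(0,0,0)
E
```

```text
jar [ 13  17  25  24 474] [139.62447257 278.36919831] z 0.1220 [0.4598 0.273  0.121 ]
bottle [11 20 11 10 89] [ 90.97752809 269.2247191 ] z 0.1368 [0.4817 0.373  0.136 ]
jar [ 13  16  25  25 483] [139.77639752 278.16977226] z 0.1219 [0.4602 0.2727 0.121 ]
bottle [11 20 11 10 92] [ 90.82608696 269.31521739] z 0.1367 [0.4816 0.3733 0.136 ]
knob [19 20 10 10 81] [268.71604938 234.18518519] z 0.1244 [ 0.5492 -0.0077  0.124 ]
pot [ 30  16  21  20 326] [440.01840491 245.17791411] z 0.0559 [ 0.5192 -0.4009  0.056 ]
t 61.20 tcp [ 0.382  -0.0282  0.2572] yaw 89.99 w 0.0854 F [0.1 0.2 0.2]
row [ 0.0274 -0.386   0.2511] turn None
```

View pics/top5.png

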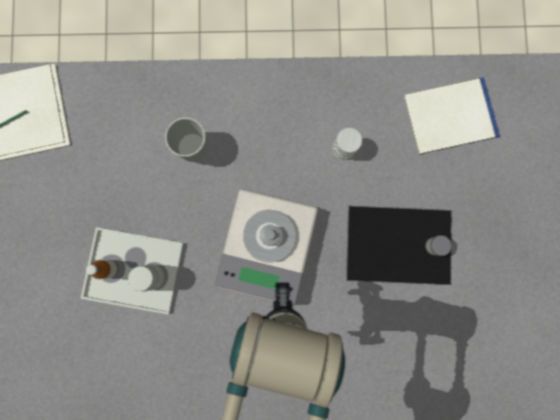

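View pics/s7.png

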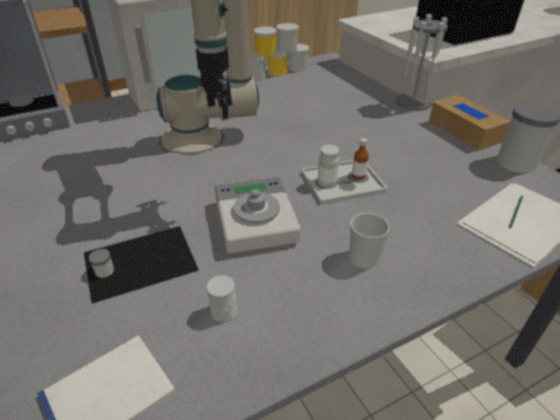

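Both views agree: the jar (140,278) and bottle (91,269) are back on their spots, the weight is centred on the pan (269,234) and the pot is on the mat (440,245). The arm touches nothing, so I'm handing in.

```bash
python3 -c "
from workcell import ctrl
print(ctrl.job_done())"
```

```text
the job is handed in; nothing more can be done
None
```

I finished the job in the order you asked and handed it in at about 61 s. The pot, jar and bottle went onto the mat. The weight then went onto the pan, and the jar and bottle went back to the tray.

The last checks with the top camera, compared with the first picture, showed:
- **Jar and bottle:** both are back within about 0.5 mm of where they first stood.
- **Weight:** it is about 1 mm from the pan's middle, upright, and touched down at about 5 N.
- **Pot:** it is upright on the mat.
- **Beaker and dishes:** the arm did not go near them, and both pictures show them where they were.
- **Gripper:** it is open, well clear of everything, and the force reading is near zero.

**Checks that disagreed:**
- **Scene camera:** my hand-picked points in it came out about 5–7 mm off the top camera for most objects, and more for the weight's knob. I used it only to look, not to measure.
- **Top camera:** it differed from the arm's own position by about 2–3 mm. I corrected for that using where the gripper had set things down.
- **Gripper tilt:** the gripper tilted by up to about 1° over the run, with no visible effect on how anything was placed.

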